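# Put the slide box away and hasp the drawer

## Task

Take the yellow box of glass slides from the sloped white rack and set it down flat in the open drawer of the small cabinet, without dropping it. Then gently push the drawer fully shut, and after that swing the steel hasp over until it lies fully down on its staple. Leave the jars and the tub of cotton buds where they stand.

Things in the scene. Friction and masses are not known exactly. Their poses are not given: they have to be found in the camera images.
- slide_box: yellow box of glass slides, 40 x 90 x 39 mm (x, y, z), 0.1 to 0.18 kg. Origin at the centre of its underside, z out of its lid (38 mm wide). It starts on the rack: z leans 35 degrees from vertical towards the rack's low front, long y axis level, lower side against a lip 5 mm high, 4 mm thick. Grasp across the 38 mm, tool square to the slope, fingertips 7 mm or more off the slope.
- rack: white plastic rack with a 240 mm wide slope of 35 degrees, 74 mm high at the back. It is fixed to the table. Origin at the centre of its foot, x towards the high back, y along the slope's width, z up.
- cabinet: grey steel cabinet, 220 x 200 x 70 mm (x, y, z), fixed to the table, with one blue-fronted drawer on its -x side and a hasp hinged on its top. Origin at the centre of its underside, -x out of the drawer front.
- drawer (a joint): how far the drawer is pulled out along the cabinet's -x, m: 0 shut, 0.16 at most. It starts 0.112 to 0.135 out, slides with about 1.5 N of friction and stays where it is left.
- drawer_floor (a point): centre of the drawer's inner floor (192 x 176 mm inside, walls 41 mm above the floor, 14 mm above the table), moves with the drawer; axes as the cabinet's. With the drawer d out, only the front d of the floor, from x = -96 mm to about x = -96 mm + d, lies clear of the cabinet.
- drawer_front (a point): point on the outer (-x) face of the blue drawer front, mid-width and 54 mm above the table: a flat place to push, moves with the drawer. The front is 16 mm thick and 198 mm wide, its top edge 68 mm above the table; a bow handle stands 27 mm out from it at 26 mm above the table.
- staple (a point): top of the steel wire staple that stands 14 mm up from the middle of the drawer front's top edge, moves with the drawer. The wire is 4 mm thick and the staple 20 mm wide along y.
- hasp (a joint): angle of the hasp, rad: 0 lies level, forwards over the drawer front with the staple through its slot; pi/2 stands upright; 1.95 is the stop. It starts at 1.3 to 1.8. The hinge is stiff (0.06 N m): it stays where it is left and must be pushed all the way down.
- hasp_pin (a point): middle of the hasp's hinge pin, along the cabinet's y, 80 mm in front of the cabinet's middle and 5.5 mm above its top (75.5 mm above the table). The point turns with the hasp.
- hasp_tip (a point): tip of the hasp, a steel strap 3 mm thick, 40 mm wide, 80 mm from pin to tip; slot for the staple 33 to 48 mm from the pin, plain plate from there to the tip: press there. When shut the tip overhangs the drawer front by 34 mm, 75 mm above the table.
- blue_jar: white jar with a blue cap, 52 mm wide, 52 mm high, on the table; origin under its centre. Leave it alone.
- red_jar: white jar with a red cap, 48 mm wide, 46 mm high, standing on the rear left part of the cabinet's top; origin under its centre. Leave it alone.
- cotton_buds: white tub of cotton buds, 77 mm wide, 80 mm high, on the table; origin under its centre. Leave it alone.
- microscope: tall white microscope, fixed, standing between rack and cabinet: from 0.44 m to 0.95 m ahead of the robot, 0.1 m to either side of its origin, 0.45 m high. An obstacle: carry past it on the robot's side.

How it is judged:
By the outcome, as a careful person would: the job done as asked, in the order asked, and still so for the second after the job is handed in, with the robot touching nothing.
It also fails if it takes over 72 s, if anything falls off the work surface, if the arm or the gripper's body presses on something with over 40 N, if the wrist force passes 120 N, or if a joint passes its speed limit or range.

## Robot

A 6-joint arm with a two-finger parallel gripper is mounted at the origin on a cart in front of the work surface, level with it; the furniture and walls round the work are solid. World frame = base frame: x ahead of the robot, y to its left, z up, the work surface at z = 0. Lengths are in m, angles in rad, forces in N, time in s.
With the tool pointing down it reaches from about 0.3 to 0.75 m from the base axis. Payload 8.5 kg.
Tool frame: the origin (TCP) lies midway between the tips of the shut fingers; the grasp point (between the pads) lies 19 mm behind it (manip.grasp_offset is the distance from the TCP to the grasp point, in m); z points along the fingers, y is the line along which they close (so a half turn about z gives the same grasp; the last joint's range is limited). The gripper opens to 88 mm and grips with 3 to 60 N. Pads are 18 mm wide; open, the fingers measure 123 mm over their backs; the gripper's body (75 mm by 187 mm) begins 45 mm behind the grasp point.
Start: joints at [1.054, 0.381, 1.297, -0, 1.464, -0.215], TCP at [0.163, 0.525, 0.239] pointing down, gripper open.
Joint ranges: [-3.11, 3.11], [-0.89, 2.33], [0.22, 2.48], [-1.42, 4.56], [0.17, 2.85], [-2.88, 2.88]. Speed limits (rad/s): [2.39, 2.39, 3.14, 3.14, 3.14, 3.14].

## Interface

Orientations are given as a unit quaternion [x, y, z, w].
In Python, from rig import manip gives the robot as it stands.
- The arm moves only by the shell command python3 drive.py 'ROWS' [FORCE]. ROWS is a JSON list of rows, 1 to 8 of them, each an object with the fields aperture (the finger opening in m), pos (a list: dx, dy, dz in cm), rotvec (a list: a rotation vector rx, ry, rz in rad); a field left out counts as zero (the opening has to be given); each row shifts and turns the commanded pose from where the row before left it, along the tool's axes as they then stand; what a row does not reach is not made up. A row lasts 1/12 s, in which the tool goes at most 0.0417 m and 0.125 rad, less where a joint would pass 70% of its speed; a pose out of reach is approached as far as the arm can. The fingers move at their own pace and stop on an object; FORCE is the grip in N (left out, the last holds). Time passes only in rows, so rows that do not move let the fingers close. It prints the time, the measured TCP pose, the force, the opening and the grip force at its end. Input that does not fit is refused with a message, and nothing moves.
- manip.get_state(): the state, without advancing time (a new reading comes with each control period).
- manip.snapshot(name): name is "side" or "top" or "wrist"; returns a dict with "img" (384x512x3 uint8, red, green, blue), "z_map" (384x512 float32, m along the optical axis (not along the pixel's ray), 0 where there is no reading), "mtx" (3x3 intrinsics, pixels), "camera_from_world" (4x4, takes a point from world to camera coordinates). Camera axes: x right, y up, looking along -z (the intrinsics and any distortion apply to the point x, -y, -z); pixel columns grow to the right and rows downward; lengths in m; the calibration is good to about 2 mm. A picture is of the moment at which its call begins.
- manip.hand_in(): hands the job in; it is judged then, once.
The state is a dict: "time_s": time; "qpos": joint angles; "dq": joint speeds; "tau": joint torques, N m; "ee_pos": TCP position; "tcp_rot": TCP orientation; "force": force on the tool from outside, world axes, zero at the start; "ft_torque": the same for the moment, N m; "finger_gap": finger opening in m; "grip_force": force on a finger pad.
Only numpy, scipy, OpenCV 4.12 (cv2) and the standard library are available. Lean on these libraries where they do the work, as an engineer would, in place of code of your own. Each camera call takes 0.05 s, during which the arm holds its last target. There are 200 camera calls.

## Working session

There is one attempt and no reset: what is moved stays moved. The work goes in short steps, Python scripts to look and compute and a shell command to move; the robot and the scene stay as the last step left them, time stands still between calls to the robot, and variables do not carry over. Pictures are saved under pics/ and viewed, at most 10 in all, crops included, and the job is handed in when it is done.

View pics/top0.png

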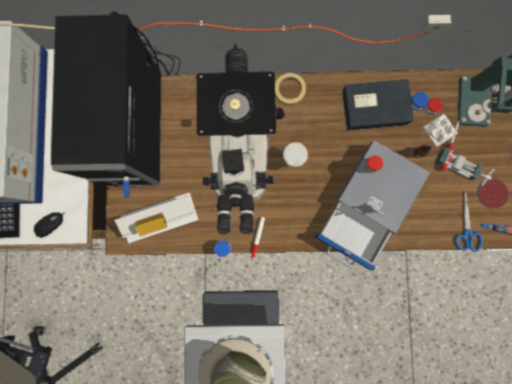

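View pics/side0.png

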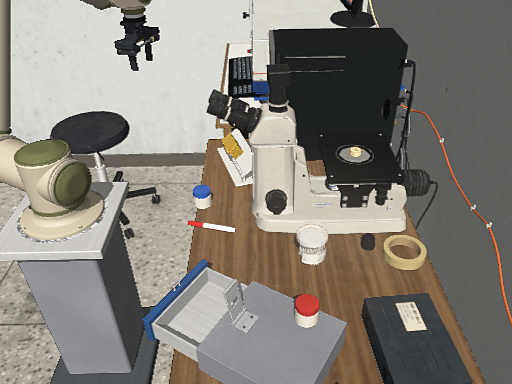

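The top view shows the yellow box at (150,224) on the rack at (157,218). The cabinet is at (375,205) with its blue front running (320,236)–(374,266), and the upright hasp is near (375,203). The side view agrees. Next I'll measure these.

Run:
```python
from h import *
np.set_printoptions(precision=4,suppress=True)
for n in("top","side"):
    d=np.load(n+".npz"); i,w=d["i"],d["w"]; hsv=cv2.cvtColor(i,cv2.COLOR_RGB2HSV); H,S,V=[hsv[...,k].astype(int) for k in range(3)]
    x,y,z=[w[...,k] for k in range(3)]
    def fit(m,l,):
        p=w[m]; p=p[~np.isnan(p[:,0])]
        if len(p)<5: print(n,l,len(p)); return
        r=cv2.minAreaRect(p[:,:2].astype(np.float32)); 
        print(n,l,len(p),"mean",p.mean(0),"med z",np.median(p[:,2]),"rect c",r[0],"sz",r[1],"ang",r[2], "z",p[:,2].min(),p[:,2].max())
    yel=(H>18)&(H<32)&(S>150)&(V>100)&(z>0.0)&(z<.2)&(y>0.1)&(x>.2); fit(yel,"box")
    p=w[yel]; c=p.mean(0); 
    # lid/side planes: normals by local SVD
    u,s,vt=np.linalg.svd(p-c); print(" svd",s/np.sqrt(len(p)),vt)
    rack=(S<40)&(V>150)&(z>0.004)&(z<.1)&(y>.12)&(y<.48)&(x>.3)&(x<.6); fit(rack,"rack")
    p=w[rack]; A=np.c_[p[:,:2],np.ones(len(p))]
    k=np.ones(len(p),bool)
    for _ in range(8):
        q=np.linalg.lstsq(A[k],p[k,2],rcond=None)[0]; k=abs(A@q-p[:,2])<.004
    print(" slope plane",q,k.sum(),"deg",np.degrees(np.arctan(np.hypot(*q[:2]))),"uphill yaw",np.arctan2(q[1],q[0]))
    blue=(H>100)&(H<125)&(S>150)&(z>0.015)&(z<.1)&(y<-.15)&(x<.6); fit(blue,"front")
    bt=blue&(z>.062); fit(bt,"front top")
    top=(S<60)&(abs(z-.07)<.004)&(y<-.15)&(y>-.8)&(x>.25)&(x<.75); fit(top,"cab top")
    has=(z>.082)&(z<.2)&(y<-.15)&(y>-.8)&(x>.25)&(x<.75)&(S<60); fit(has,"hasp+")
    red=((H<8)|(H>172))&(S>150)&(z>.09)&(z<.15)&(y<-.1)&(x<.8);fit(red,"redcap")
    bj=(H>100)&(H<125)&(S>150)&(z>0.03)&(z<.1)&(abs(y)<.15)&(x<.6); fit(bj,"bluecap")
```

```text
top box 384 mean [0.4767 0.25   0.0826] med z 0.08279774415894314 rect c (0.4775896966457367, 0.25173404812812805) sz (0.04189544916152954, 0.0874834656715393) ang 17.370805740356445 z 0.06890088103282466 0.09545502139021256
 svd [0.025  0.012  0.0062] [[-0.3152  0.949   0.0041]
 [-0.9213 -0.3049 -0.2411]
 [-0.2276 -0.0798  0.9705]]
top rack 1706 mean [0.5053 0.2707 0.0457] med z 0.04709254194203272 rect c (0.5082906484603882, 0.30146241188049316) sz (0.3596212863922119, 0.1732434183359146) ang 88.79527282714844 z 0.004002596949160608 0.08243647584223202
 slope plane [ 0.029  -0.0125  0.0328] 399 deg 1.809146038640839 uphill yaw -0.40822062292894684
top front 214 mean [ 0.3881 -0.367   0.0654] med z 0.06758566151551748 rect c (0.3928597569465637, -0.5505533814430237) sz (0.11205296963453293, 0.5706437826156616) ang 2.1453282833099365 z 0.0150346966726016 0.0750010289169527
top front top 199 mean [ 0.3849 -0.3441  0.068 ] med z 0.06775020552432909 rect c (0.3827468454837799, -0.34743544459342957) sz (0.19375428557395935, 0.011506558395922184) ang 57.84521484375 z 0.062145360528862215 
[... 2305 characters left out ...]
8
side hasp+ 1150 mean [ 0.6045 -0.3391  0.1011] med z 0.08786023046599051 rect c (0.5989158749580383, -0.35616135597229004) sz (0.38273197412490845, 0.24319133162498474) ang 31.19374656677246 z 0.08201384056175653 0.15934301933327533
side redcap 431 mean [ 0.6475 -0.443   0.1167] med z 0.11729291827357047 rect c (0.648257851600647, -0.44074559211730957) sz (0.046693090349435806, 0.04582654684782028) ang 51.1789665222168 z 0.10691078062333448 0.12129329094582608
side bluecap 181 mean [0.3955 0.0266 0.0523] med z 0.05318670109013013 rect c (0.39525434374809265, 0.030781853944063187) sz (0.046143632382154465, 0.0501098670065403) ang 4.990281105041504 z 0.041267081955383644 0.058041311656134686
```

Run:
```python
from h import *
np.set_printoptions(precision=4,suppress=True)
for n in("top","side"):
    d=np.load(n+".npz"); i,w=d["i"],d["w"]; hsv=cv2.cvtColor(i,cv2.COLOR_RGB2HSV); H,S,V=[hsv[...,k].astype(int) for k in range(3)]
    yaw=np.radians(-32); c,s=np.cos(yaw),np.sin(yaw); f=np.array([.3799,-.3516])
    lx=(w[...,0]-f[0])*c+(w[...,1]-f[1])*s; ly=-(w[...,0]-f[0])*s+(w[...,1]-f[1])*c; z=w[...,2]
    # local frame centred on drawer front top
    ct=(abs(z-.0705)<.004)&(lx>.09)&(lx<.40)&(abs(ly)<.13)&(S<70)
    r=cv2.minAreaRect(w[ct][:,:2].astype(np.float32)); print(n,"cabtop",r,"lx",np.percentile(lx[ct],[.5,2,98,99.5]),"ly",np.percentile(ly[ct],[.5,2,98,99.5]),"z",np.median(z[ct]))
    h=(z>.079)&(z<.17)&(lx>.08)&(lx<.22)&(abs(ly)<.035)
    print("hasp",h.sum(),"lx",lx[h].min(),lx[h].max(),"ly",ly[h].min(),ly[h].max(),"z",z[h].max())
    if h.sum()>5: 
        a=np.polyfit(z[h],lx[h],1); print(" lean dlx/dz",a, "lx at z=.0755",np.polyval(a,.0755), "y mean",ly[h].mean())
    st=(z>.074)&(z<.09)&(abs(lx)<.02)&(abs(ly)<.03); print("staple",st.sum(),w[st].mean(0) if st.any() else "", ly[st].mean())
    fl=(abs(z-.014)<.006)&(lx>.01)&(lx<.15)&(abs(ly)<.08); print("floor",fl.sum(),"lx",np.percentile(lx[fl],[1,99]),"ly",np.percentile(ly[fl],[1,99]),np.median(z[fl]))
    # box
    m=((H>18)&(H<32)&(S>120)&(V>80)&(abs(w[...,0]-.477)<.05)&(abs(w[...,1]-.25)<.08)&(z>.02)).astype(np.uint8)
    p=w[m>0]
    for u in (np.radians(16),np.radians(18)):
        e=np.array([np.cos(u),np.sin(u),0]); ex=np.array([e[0]*np.cos(np.radians(35)),e[1]*np.cos(np.radians(35)),np.sin(np.radians(35))]); ez=np.array([-e[0]*.5736,-e[1]*.5736,.8192]); ey=np.array([-e[1],e[0],0])
        for nm,a in zip("xyz",(ex,ey,ez)): print(" box",nm,np.percentile(p@a,[1,5,25,50,75,95,99]),end="")
        print()
    # rack slope, away from box
    k=(S<45)&(V>120)&(z>.012)&(z<.078)
    u=np.radians(17); rx=(w[...,0]-.477)*np.cos(u)+(w[...,1]-.25)*np.sin(u); ry=-(w[...,0]-.477)*np.sin(u)+(w[...,1]-.25)*np.cos(u)
    k&=(rx>-.05)&(rx<.09)&(abs(ry+.02)<.15)&~cv2.dilate(m,np.ones((5,5),np.uint8)).astype(bool)
    p=w[k]; A=np.c_[p[:,:2],np.ones(len(p))]; best=None
    rng=np.random.default_rng(0)
    for _ in range(500):
        j=rng.choice(len(p),3,False)
        try:q=np.linalg.solve(A[j],p[j,2])
        except Exception: continue
        if abs(np.hypot(*q[:2])-.7)>.12: continue
        cnt=(abs(A@q-p[:,2])<.003).sum()
        if best is None or cnt>best[0]: best=(cnt,q)
    kk=abs(A@best[1]-p[:,2])<.004; q=np.linalg.lstsq(A[kk],p[kk,2],rcond=None)[0]
    print("slope",kk.sum(),len(p),q,"deg",np.degrees(np.arctan(np.hypot(*q[:2]))),"yaw",np.degrees(np.arctan2(q[1],q[0])),cv2.minAreaRect(p[kk][:,:2].astype(np.float32)))
```

```text
top cabtop ((0.5849865674972534, -0.47641709446907043), (0.2006969153881073, 0.22070057690143585), 57.72307586669922) lx [0.1307 0.134  0.3461 0.3489] ly [-0.0962 -0.0938  0.099   0.1018] z 0.0701143520917249
hasp 45 lx 0.14148115152587482 0.18384842797088488 ly -0.016589903721078783 0.02423285610937711 z 0.15886556942448005
 lean dlx/dz [-0.2328  0.1803] lx at z=.0755 0.16268841438833148 y mean 0.0063028026756908806
staple 9 [ 0.3841 -0.3487  0.0832] 0.004693956929000057
floor 1848 lx [0.0192 0.1388] ly [-0.0784  0.0784] 0.013960885840202275
 box x [0.4553 0.4575 0.4684 0.4809 0.4902 0.4933 0.4944] box y [0.0668 0.0696 0.0871 0.1094 0.1312 0.1488 0.1534] box z [-0.2594 -0.2554 -0.2354 -0.2324 -0.2303 -0.2283 -0.2265]
 box x [0.4584 0.4602 0.4711 0.4833 0.4929 0.496  0.4969] box y [0.0482 0.0513 0.0684 0.0908 0.1129 0.1306 0.1349] box z [-0.2614 -0.2574 -0.2375 -0.2344 -0.2325 -0.2304 -0.2284]
slope 870 1076 [ 0.6419  0.2044 -0.3171] deg 33.967443372539556 yaw 17.66156871804084 ((0.502537727355957, 0.24408172070980072), (0.058365851640701294, 0.23982401192188263), 17.503223419189453)
[... 406 characters left out ...]
0011348537015169694
staple 24 [ 0.3806 -0.3522  0.0815] -0.00011536121477538862
floor 2168 lx [0.0113 0.0989] ly [-0.0653  0.0777] 0.0157234177620042
 box x [0.4519 0.4547 0.4634 0.4734 0.4826 0.4902 0.4919] box y [0.0626 0.0657 0.0698 0.0845 0.1178 0.1471 0.1537] box z [-0.2642 -0.2597 -0.2394 -0.2301 -0.2284 -0.2264 -0.2255]
 box x [0.4552 0.4574 0.4659 0.4755 0.4851 0.4926 0.4943] box y [0.0445 0.0472 0.0513 0.0666 0.0996 0.1291 0.1358] box z [-0.2654 -0.2609 -0.2406 -0.2322 -0.2304 -0.2285 -0.2278]
slope 385 454 [ 0.6733  0.2131 -0.3316] deg 35.231307731869954 yaw 17.562775073198537 ((0.5008769035339355, 0.23926952481269836), (0.05640095844864845, 0.2393069565296173), 17.025239944458008)
```

```bash
cat >> h.py <<'E'
np.set_printoptions(precision=4,suppress=True)
u=np.radians(17.5); c35,s35=np.cos(np.radians(35)),np.sin(np.radians(35))
ex=np.array([np.cos(u)*c35,np.sin(u)*c35,s35]); ey=np.array([-np.sin(u),np.cos(u),0]); ez=np.cross(ex,ey)
LID=.4755*ex+.0955*ey-.233*ez
YC=np.radians(-32.2); CX=np.array([np.cos(YC),np.sin(YC),0]); CY=np.array([-np.sin(YC),np.cos(YC),0]); CAB=np.array([.5835,-.4771,0])
def cab(x,y,z): return CAB+x*CX+y*CY+np.array([0,0,z])
def plan(p,Rm,N,P0=None,R0=None):
    """constant row (shift, turn) that reaches p,Rm in N rows from the present pose"""
    s=manip.get_state(); P0=s["ee_pos"] if P0 is None else P0; R0=R.from_quat(s["tcp_rot"]) if R0 is None else R0
    rv=(R0.inv()*R.from_matrix(Rm)).as_rotvec(); r=rv/N
    M=sum((R0*R.from_rotvec(k*r)).as_matrix() for k in range(N)); d=np.linalg.solve(M,p-P0)
    print(f"N={N} row",d.round(5),r.round(5),"|d|",np.linalg.norm(d).round(4),"|r|",np.linalg.norm(r).round(4),"tot",(R0.inv().apply(p-P0)).round(4),rv.round(4))
RG=np.c_[ey,ex,-ez]
E
python3 - <<'E'
from h import *
g=LID-.029*ez; print(LID,g)
plan(g+.10*ez,RG,16)
E
```

```text
[0.4702 0.2484 0.0819] [0.4861 0.2534 0.0581]
N=16 row [-0.0248 -0.0038  0.0067] [-0.0352 -0.0184  0.0583] |d| 0.026 |r| 0.0705 tot [-0.3418 -0.1959  0.0984] [-0.5635 -0.2937  0.9327]
```

The rows are not in the units I measure in: shifts go in cm. I convert before sending: -0.0248 m is -2.48, 0.0067 m is 0.67.

```bash
r="" ; python3 drive.py '[{"aperture": 0.07,"pos": [-2.48,-0.38,0.67],"rotvec": [-0.0352,-0.0184,0.0583]},{"aperture": 0.07,"pos": [-2.48,-0.38,0.67],"rotvec": [-0.0352,-0.0184,0.0583]},{"aperture": 0.07,"pos": [-2.48,-0.38,0.67],"rotvec": [-0.0352,-0.0184,0.0583]},{"aperture": 0.07,"pos": [-2.48,-0.38,0.67],"rotvec": [-0.0352,-0.0184,0.0583]},{"aperture": 0.07,"pos": [-2.48,-0.38,0.67],"rotvec": [-0.0352,-0.0184,0.0583]},{"aperture": 0.07,"pos": [-2.48,-0.38,0.67],"rotvec": [-0.0352,-0.0184,0.0583]},{"aperture": 0.07,"pos": [-2.48,-0.38,0.67],"rotvec": [-0.0352,-0.0184,0.0583]},{"aperture": 0.07,"pos": [-2.48,-0.38,0.67],"rotvec": [-0.0352,-0.0184,0.0583]}]' 20
python3 drive.py '[{"aperture": 0.07,"pos": [-2.48,-0.38,0.67],"rotvec": [-0.0352,-0.0184,0.0583]},{"aperture": 0.07,"pos": [-2.48,-0.38,0.67],"rotvec": [-0.0352,-0.0184,0.0583]},{"aperture": 0.07,"pos": [-2.48,-0.38,0.67],"rotvec": [-0.0352,-0.0184,0.0583]},{"aperture": 0.07,"pos": [-2.48,-0.38,0.67],"rotvec": [-0.0352,-0.0184,0.0583]},{"aperture": 0.07,"pos": [-2.48,-0.38,0.67],"rotvec": [-0.0352,-0.0184,0.0583]},{"aperture": 0.07,"pos": [-2.48,-0.38,0.67],"rotvec": [-0.0352,-0.0184,0.0583]},{"aperture": 0.07,"pos": [-2.48,-0.38,0.67],"rotvec": [-0.0352,-0.0184,0.0583]},{"aperture": 0.07,"pos": [-2.48,-0.38,0.67],"rotvec": [-0.0352,-0.0184,0.0583]}]'
python3 drive.py '[{"aperture": 0.07},{"aperture": 0.07},{"aperture": 0.07}]'
python3 - <<'E'
from h import *
g=LID-.029*ez
plan(g+.10*ez,RG,1)
i,w=snap("wrist"); np.savez("wrist",i=i,w=w); cv2.imwrite("pics/w1.png",i[...,::-1])
hsv=cv2.cvtColor(i,cv2.COLOR_RGB2HSV); H,S,V=[hsv[...,k].astype(int) for k in range(3)]
p=w[(H>18)&(H<32)&(S>120)&(V>80)]; p=p[(abs(p-LID)<.07).all(1)]; q=(p-LID)@np.c_[ex,ey,ez]
print(len(p),np.percentile(q,[1,5,50,95,99],axis=0))
l=q[abs(q[:,2])<.006]; print(l.min(0),l.max(0),cv2.minAreaRect(l[:,:2].astype(np.float32)),np.median(l[:,2]))
print(np.polyfit(l[:,0],l[:,2],1))
E
```

```text
time_s: 0.77
ee_pos: [0.327, 0.4066, 0.1905]
tcp_rot: [0.373, 0.914, 0.127, 0.093]
force: [-0.0, -0.2, -0.5]
finger_gap: 0.0701
grip_force: 0.0
time_s: 1.43
ee_pos: [0.4318, 0.2358, 0.1405]
tcp_rot: [0.565, 0.768, 0.243, 0.179]
force: [0.5, 0.4, 0.4]
finger_gap: 0.0702
grip_force: 0.0
time_s: 1.68
ee_pos: [0.4315, 0.2374, 0.1408]
tcp_rot: [0.564, 0.769, 0.243, 0.178]
force: [-0.2, 0.5, -0.0]
finger_gap: 0.0701
grip_force: 0.0
N=1 row [-0.0011 -0.0009  0.0003] [ 0.0007 -0.0002  0.0003] |d| 0.0015 |r| 0.0008 tot [-0.0011 -0.0009  0.0004] [ 0.0007 -0.0002  0.0002]
5111 [[-0.0207 -0.0411 -0.0019]
 [-0.019  -0.037  -0.0007]
 [-0.0017  0.0058  0.0005]
 [ 0.0155  0.0427  0.0016]
 [ 0.0171  0.0456  0.0021]]
[-0.0213 -0.0425 -0.006 ] [0.0176 0.0459 0.003 ] ((-0.001848442479968071, 0.0016783401370048523), (0.03893458470702171, 0.08843999356031418), 0.0298757404088974) 0.0005272203508649943
[0.0059 0.0005]
```

View pics/w1.png

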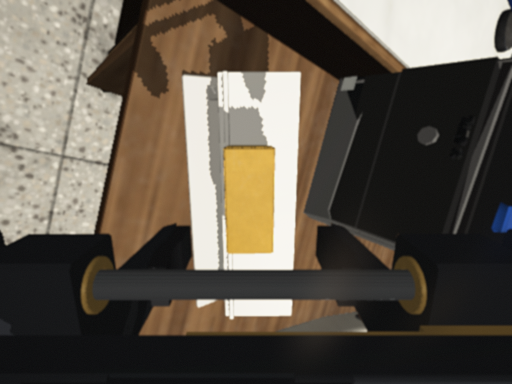

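The wrist view shows the yellow box at (250,200), square to the gripper and against the lip. It sits about 2 mm off my estimate, so I'll correct for that and descend.

```bash
python3 drive.py '[{"aperture": 0.07,"pos": [0.06,-0.27,2]},{"aperture": 0.07,"pos": [0,0,2]},{"aperture": 0.07,"pos": [0,0,2]},{"aperture": 0.07,"pos": [0,0,2]},{"aperture": 0.07,"pos": [0,0,1]},{"aperture": 0.07,"pos": [0,0,1]},{"aperture": 0.07},{"aperture": 0.07}]'
python3 drive.py '[{"aperture": 0.03},{"aperture": 0.03},{"aperture": 0.03},{"aperture": 0.03},{"aperture": 0.03},{"aperture": 0.03},{"aperture": 0.03},{"aperture": 0.03}]' 20
python3 - <<'E'
from h import *
g=LID-.029*ez-.0018*ex+.0017*ey
plan(g,RG,1)
E
```

```text
time_s: 2.4
ee_pos: [0.491, 0.2571, 0.0769]
tcp_rot: [0.566, 0.773, 0.233, 0.168]
force: [-0.4, -0.7, -0.9]
finger_gap: 0.07
grip_force: 0.3
time_s: 3.07
ee_pos: [0.4911, 0.2567, 0.0769]
tcp_rot: [0.566, 0.773, 0.233, 0.168]
force: [-5.3, -0.8, 2.3]
finger_gap: 0.0367
grip_force: 20.0
N=1 row [-0.     -0.0169  0.0126] [-0.0283 -0.004  -0.0004] |d| 0.0211 |r| 0.0285 tot [-0.     -0.0169  0.0126] [-0.0282 -0.004  -0.0004]
```

Run:
```python
from h import *
s=manip.get_state(); print(s["qpos"],s["force"],s["tau"])
i,w=snap("wrist"); cv2.imwrite("pics/w2.png",i[...,::-1])
```

```text
[ 0.2527  0.4576  1.9301  0.1906  0.1753 -0.2314] [-5.3375 -0.8397  2.2573] [ -0.5315 -36.8731 -14.8337   0.1473  -2.2428   0.041 ]
```

View pics/w2.png

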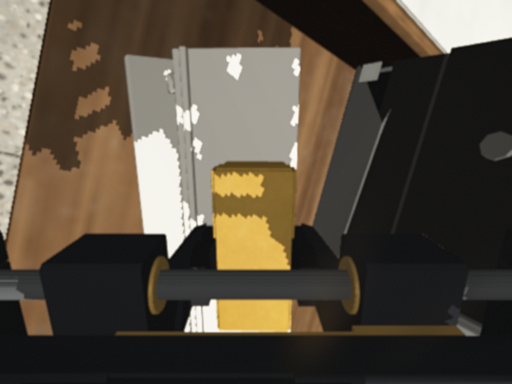

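The wrist reached its joint-5 limit, so the gripper stopped 13 mm high and 17 mm up-slope. The box at (255,250) is still held squarely between the pads, by the upper ~16 mm of its sides. That is enough for 0.18 kg, so I'll raise the grip force, lift and check.

In the tool's units: -0.02 m is -2, -0.015 m is -1.5.

```bash
python3 drive.py '[{"aperture": 0.03,"pos": [0,0,-0.3]},{"aperture": 0.03,"pos": [0,0,-0.6]},{"aperture": 0.03,"pos": [0,0,-1]},{"aperture": 0.03,"pos": [0,0,-1.5]},{"aperture": 0.03,"pos": [0,0,-2]},{"aperture": 0.03,"pos": [0,0,-2]},{"aperture": 0.03,"pos": [0,0,-2]},{"aperture": 0.03}]' 35
python3 - <<'E'
from h import *
i,w=snap("wrist"); hsv=cv2.cvtColor(i,cv2.COLOR_RGB2HSV); H,S,V=[hsv[...,k].astype(int) for k in range(3)]
s=manip.get_state(); p=w[(H>18)&(H<32)&(S>120)&(V>60)]; q=(p-s["ee_pos"])@R.from_quat(s["tcp_rot"]).as_matrix(); q=q[(abs(q)<.08).all(1)]
print("box in tool",len(q),np.percentile(q,[1,5,50,95,99],axis=0),s["qpos"])
j=(q[:,2]<np.percentile(q[:,2],60)+.003); print(np.polyfit(q[j,0],q[j,2],1))
def Rd(yaw): 
    a=np.radians(yaw); x=np.array([np.cos(a),np.sin(a),0]); z=np.array([0,0,-1.]); return np.c_[x,np.cross(z,x),z]
A=(np.array([.33,.16,.22]),Rd(148)); plan(*A,16)
plan(np.array([.33,0,.22]),Rd(165),8,A[0],R.from_matrix(A[1]))
E
```

```text
time_s: 3.78
ee_pos: [0.4413, 0.2407, 0.1586]
tcp_rot: [0.565, 0.772, 0.235, 0.17]
force: [0.8, -0.3, -2.4]
finger_gap: 0.036
grip_force: 36.0
box in tool 10905 [[-0.0437 -0.0236 -0.0777]
 [-0.0398 -0.0167 -0.0201]
 [ 0.0148  0.0008 -0.0189]
 [ 0.0426  0.0184 -0.0171]
 [ 0.0439  0.0205 -0.0064]] [ 0.2439  0.2311  1.9588  0.1052  0.3678 -0.1493]
[-0.028  -0.0198]
N=16 row [-0.0002 -0.0073 -0.0065] [ 0.0352  0.0127 -0.0428] |d| 0.0098 |r| 0.0569 tot [-0.0429 -0.0744 -0.125 ] [ 0.5631  0.2038 -0.6852]
N=8 row [-0.0083 -0.0183 -0.    ] [ 0.      0.     -0.0371] |d| 0.0201 |r| 0.0371 tot [-0.0848 -0.1357  0.    ] [ 0.      0.     -0.2967]
```

```bash
python3 drive.py '[{"aperture": 0.03,"pos": [-0.02,-0.73,-0.65],"rotvec": [0.0352,0.0127,-0.0428]},{"aperture": 0.03,"pos": [-0.02,-0.73,-0.65],"rotvec": [0.0352,0.0127,-0.0428]},{"aperture": 0.03,"pos": [-0.02,-0.73,-0.65],"rotvec": [0.0352,0.0127,-0.0428]},{"aperture": 0.03,"pos": [-0.02,-0.73,-0.65],"rotvec": [0.0352,0.0127,-0.0428]},{"aperture": 0.03,"pos": [-0.02,-0.73,-0.65],"rotvec": [0.0352,0.0127,-0.0428]},{"aperture": 0.03,"pos": [-0.02,-0.73,-0.65],"rotvec": [0.0352,0.0127,-0.0428]},{"aperture": 0.03,"pos": [-0.02,-0.73,-0.65],"rotvec": [0.0352,0.0127,-0.0428]},{"aperture": 0.03,"pos": [-0.02,-0.73,-0.65],"rotvec": [0.0352,0.0127,-0.0428]}]'
python3 drive.py '[{"aperture": 0.03,"pos": [-0.02,-0.73,-0.65],"rotvec": [0.0352,0.0127,-0.0428]},{"aperture": 0.03,"pos": [-0.02,-0.73,-0.65],"rotvec": [0.0352,0.0127,-0.0428]},{"aperture": 0.03,"pos": [-0.02,-0.73,-0.65],"rotvec": [0.0352,0.0127,-0.0428]},{"aperture": 0.03,"pos": [-0.02,-0.73,-0.65],"rotvec": [0.0352,0.0127,-0.0428]},{"aperture": 0.03,"pos": [-0.02,-0.73,-0.65],"rotvec": [0.0352,0.0127,-0.0428]},{"aperture": 0.03,"pos": [-0.02,-0.73,-0.65],"rotvec": [0.0352,0.0127,-0.0428]},{"aperture": 0.03,"pos": [-0.02,-0.73,-0.65],"rotvec": [0.0352,0.0127,-0.0428]},{"aperture": 0.03,"pos": [-0.02,-0.73,-0.65],"rotvec": [0.0352,0.0127,-0.0428]}]'
cat >> h.py <<'E'
def Rd(yaw):
    a=np.radians(yaw); x=np.array([np.cos(a),np.sin(a),0]); z=np.array([0,0,-1.]); return np.c_[x,np.cross(z,x),z]
E
python3 - <<'E'
from h import *
A=np.array([.33,0,.22]),Rd(160); plan(*A,8); print(manip.get_state()["qpos"])
B=cab(-.172,0,.17),Rd(147.8); print(B[0]); plan(*B,20,A[0],R.from_matrix(A[1]))
E
```

```text
time_s: 4.5
ee_pos: [0.3754, 0.2067, 0.1757]
tcp_rot: [0.431, 0.89, 0.118, 0.085]
force: [0.1, -0.7, -1.6]
finger_gap: 0.0363
grip_force: 36.0
time_s: 5.17
ee_pos: [0.3308, 0.1592, 0.2177]
tcp_rot: [0.275, 0.961, -0.002, -0.002]
force: [-0.0, 0.1, -1.3]
finger_gap: 0.0361
grip_force: 36.0
N=8 row [-0.0089 -0.0179 -0.0003] [-0.0006 -0.0005 -0.026 ] |d| 0.0199 |r| 0.026 tot [-0.0835 -0.1356 -0.0019] [-0.0045 -0.004  -0.2081]
[ 0.124   0.0781  1.7786 -0.0017  1.2907 -0.8891]
[ 0.438  -0.3854  0.17  ]
N=20 row [-0.0133 -0.015   0.0025] [0.     0.     0.0106] |d| 0.0202 |r| 0.0106 tot [-0.2333 -0.3253  0.05  ] [0.     0.     0.2129]
```

In the tool's units: -0.0179 m is -1.79, -0.0089 m is -0.89.

```bash
python3 drive.py '[{"aperture": 0.03,"pos": [-0.89,-1.79,-0.03],"rotvec": [0,0,-0.026]},{"aperture": 0.03,"pos": [-0.89,-1.79,-0.03],"rotvec": [0,0,-0.026]},{"aperture": 0.03,"pos": [-0.89,-1.79,-0.03],"rotvec": [0,0,-0.026]},{"aperture": 0.03,"pos": [-0.89,-1.79,-0.03],"rotvec": [0,0,-0.026]},{"aperture": 0.03,"pos": [-0.89,-1.79,-0.03],"rotvec": [0,0,-0.026]},{"aperture": 0.03,"pos": [-0.89,-1.79,-0.03],"rotvec": [0,0,-0.026]},{"aperture": 0.03,"pos": [-0.89,-1.79,-0.03],"rotvec": [0,0,-0.026]},{"aperture": 0.03,"pos": [-0.89,-1.79,-0.03],"rotvec": [0,0,-0.026]}]'
python3 drive.py '[{"aperture": 0.03,"pos": [-0.68,-1.88,0]},{"aperture": 0.03,"pos": [-0.68,-1.88,0]},{"aperture": 0.03,"pos": [-0.68,-1.88,0]},{"aperture": 0.03,"pos": [-0.68,-1.88,0]},{"aperture": 0.03,"pos": [-0.68,-1.88,0]},{"aperture": 0.03,"pos": [-0.68,-1.88,0]},{"aperture": 0.03,"pos": [-0.68,-1.88,0]},{"aperture": 0.03,"pos": [-0.68,-1.88,0]}]'
python3 - <<'E'
from h import *
B=cab(-.172,0,.17),Rd(147.8); plan(*B,14); print(manip.get_state()["qpos"])
E
```

```text
time_s: 5.83
ee_pos: [0.3298, -0.0013, 0.2202]
tcp_rot: [0.174, 0.985, -0.001, -0.002]
force: [0.4, 0.7, -1.6]
finger_gap: 0.0362
grip_force: 36.0
time_s: 6.5
ee_pos: [0.329, -0.1615, 0.2202]
tcp_rot: [0.175, 0.985, -0.001, -0.002]
force: [-0.2, 1.2, -2.2]
finger_gap: 0.0366
grip_force: 36.0
N=14 row [-0.014  -0.011   0.0036] [-0.0002 -0.0002  0.015 ] |d| 0.0182 |r| 0.015 tot [-0.1795 -0.1726  0.0501] [-0.0028 -0.003   0.2107]
[-0.7801  0.0727  1.7766 -0.0037  1.2942 -1.9985]
```

In the tool's units: -0.014 m is -1.4, -0.011 m is -1.1.

```bash
python3 drive.py '[{"aperture": 0.03,"pos": [-1.4,-1.1,0.36],"rotvec": [0,0,0.015]},{"aperture": 0.03,"pos": [-1.4,-1.1,0.36],"rotvec": [0,0,0.015]},{"aperture": 0.03,"pos": [-1.4,-1.1,0.36],"rotvec": [0,0,0.015]},{"aperture": 0.03,"pos": [-1.4,-1.1,0.36],"rotvec": [0,0,0.015]},{"aperture": 0.03,"pos": [-1.4,-1.1,0.36],"rotvec": [0,0,0.015]},{"aperture": 0.03,"pos": [-1.4,-1.1,0.36],"rotvec": [0,0,0.015]},{"aperture": 0.03,"pos": [-1.4,-1.1,0.36],"rotvec": [0,0,0.015]}]'
python3 drive.py '[{"aperture": 0.03,"pos": [-1.4,-1.1,0.36],"rotvec": [0,0,0.015]},{"aperture": 0.03,"pos": [-1.4,-1.1,0.36],"rotvec": [0,0,0.015]},{"aperture": 0.03,"pos": [-1.4,-1.1,0.36],"rotvec": [0,0,0.015]},{"aperture": 0.03,"pos": [-1.4,-1.1,0.36],"rotvec": [0,0,0.015]},{"aperture": 0.03,"pos": [-1.4,-1.1,0.36],"rotvec": [0,0,0.015]},{"aperture": 0.03,"pos": [-1.4,-1.1,0.36],"rotvec": [0,0,0.015]},{"aperture": 0.03,"pos": [-1.4,-1.1,0.36],"rotvec": [0,0,0.015]},{"aperture": 0.03}]'
python3 - <<'E'
from h import *
B=cab(-.172,0,.17),Rd(147.8); plan(*B,1)
s=manip.get_state()
i,w=snap("wrist"); cv2.imwrite("pics/w3.png",i[...,::-1])
hsv=cv2.cvtColor(i,cv2.COLOR_RGB2HSV); H,S,V=[hsv[...,k].astype(int) for k in range(3)]
m=(H>18)&(H<32)&(S>120)&(V>60); p=w[m]; q=(p-s["ee_pos"])@R.from_quat(s["tcp_rot"]).as_matrix(); q=q[(abs(q)<.08).all(1)]
print("box in tool",np.percentile(q,[1,5,50,95,99],axis=0))
for n in ("wrist","side"):
    if n=="side": i,w=snap(n); hsv=cv2.cvtColor(i,cv2.COLOR_RGB2HSV); H,S,V=[hsv[...,k].astype(int) for k in range(3)]; cv2.imwrite("pics/s3.png",i[...,::-1])
    b=(H>100)&(H<125)&(S>150)&(w[...,2]>.062)&(w[...,2]<.09)&(w[...,1]<-.15)
    c=w[b]-CAB; x,y=c@CX,c@CY; print(n,"front top cab x",np.percentile(x,[2,50,98]),"y",np.percentile(y,[1,99]))
E
```

```text
time_s: 7.08
ee_pos: [0.3901, -0.2701, 0.1943]
tcp_rot: [0.227, 0.974, -0.001, -0.002]
force: [-0.6, 0.5, -2.1]
finger_gap: 0.0365
grip_force: 36.0
time_s: 7.75
ee_pos: [0.4388, -0.3862, 0.1679]
tcp_rot: [0.278, 0.961, -0.001, -0.002]
force: [-0.8, 0.2, -2.6]
finger_gap: 0.0363
grip_force: 36.0
N=1 row [ 0.0011  0.0001 -0.0021] [-0.0032 -0.0032 -0.001 ] |d| 0.0024 |r| 0.0047 tot [ 0.0011  0.0001 -0.0021] [-0.0032 -0.0032 -0.001 ]
box in tool [[-0.0445 -0.0241 -0.0777]
 [-0.0408 -0.017  -0.019 ]
 [ 0.014   0.0004 -0.0178]
 [ 0.0418  0.0179 -0.016 ]
 [ 0.0432  0.02   -0.004 ]]
wrist front top cab x [-0.2436 -0.2371 -0.2305] y [-0.0965  0.0945]
side front top cab x [-0.2474 -0.2368 -0.23  ] y [-0.1008  0.0373]
```

View pics/w3.png

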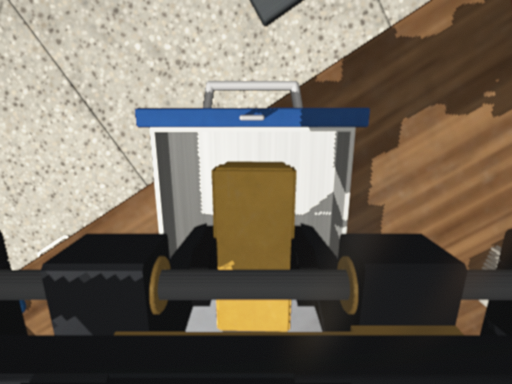

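The wrist view shows the box at (253,230), aligned with the drawer and clear of the blue front at row 117. I'll lower it.

```bash
python3 drive.py '[{"aperture": 0.03,"pos": [0.1,0,2],"rotvec": [-0.003,-0.003,-0.001]},{"aperture": 0.03,"pos": [0,0,2]},{"aperture": 0.03,"pos": [0,0,2]},{"aperture": 0.03,"pos": [0,0,2]},{"aperture": 0.03,"pos": [0,0,2]},{"aperture": 0.03,"pos": [0,0,1.5]},{"aperture": 0.03,"pos": [0,0,1]},{"aperture": 0.03}]'
python3 drive.py '[{"aperture": 0.03,"pos": [0,0,0.2]},{"aperture": 0.03,"pos": [0,0,0.2]}]'
python3 drive.py '[{"aperture": 0.03,"pos": [0,0,0.1]},{"aperture": 0.03,"pos": [0,0,0.1]}]'
```

```text
time_s: 8.52
ee_pos: [0.4367, -0.3817, 0.0436]
tcp_rot: [0.276, 0.961, 0.001, -0.001]
force: [-1.1, 0.2, -1.5]
finger_gap: 0.0369
grip_force: 36.0
time_s: 8.68
ee_pos: [0.4377, -0.3833, 0.0423]
tcp_rot: [0.276, 0.961, -0.001, 0.001]
force: [0.2, -0.3, -2.3]
finger_gap: 0.0363
grip_force: 36.0
time_s: 8.85
ee_pos: [0.4375, -0.3832, 0.04]
tcp_rot: [0.276, 0.961, -0.001, 0.001]
force: [0.1, 0.3, -0.9]
finger_gap: 0.0365
grip_force: 36.0
```

```bash
python3 drive.py '[{"aperture": 0.03,"pos": [0,0,0.1]},{"aperture": 0.03,"pos": [0,0,0.1]}]'
python3 drive.py '[{"aperture": 0.03,"pos": [0,0,0.1]},{"aperture": 0.03,"pos": [0,0,0.1]}]'; python3 drive.py '[{"aperture": 0.03,"pos": [0,0,0.1]},{"aperture": 0.03}]'
```

```text
time_s: 9.02
ee_pos: [0.4373, -0.3831, 0.0376]
tcp_rot: [0.276, 0.961, -0.0, 0.0]
force: [-0.2, 0.9, -2.3]
finger_gap: 0.0365
grip_force: 36.0
time_s: 9.18
ee_pos: [0.4373, -0.383, 0.0354]
tcp_rot: [0.276, 0.961, -0.0, 0.0]
force: [1.7, -0.1, 0.9]
finger_gap: 0.0365
grip_force: 36.2
time_s: 9.35
ee_pos: [0.4377, -0.3832, 0.0352]
tcp_rot: [0.276, 0.961, -0.001, 0.001]
force: [-0.2, 1.3, 5.5]
finger_gap: 0.0368
grip_force: 36.7
```

In the tool's units: 0.0005 m is 0.05.

```bash
python3 drive.py '[{"aperture": 0.03,"pos": [0,0,0.05]},{"aperture": 0.03},{"aperture": 0.03}]' 6
python3 drive.py '[{"aperture": 0.037},{"aperture": 0.038},{"aperture": 0.039},{"aperture": 0.04},{"aperture": 0.045},{"aperture": 0.055},{"aperture": 0.06},{"aperture": 0.06}]'
python3 drive.py '[{"aperture": 0.06,"pos": [0,0,-1]},{"aperture": 0.06,"pos": [0,0,-2]},{"aperture": 0.06,"pos": [0,0,-3]},{"aperture": 0.06,"pos": [0,0,-3]},{"aperture": 0.06,"pos": [0,0,-3]},{"aperture": 0.06,"pos": [0,0,-3]},{"aperture": 0.06}]'
python3 - <<'E'
from h import *
i,w=snap("wrist"); cv2.imwrite("pics/w4.png",i[...,::-1])
hsv=cv2.cvtColor(i,cv2.COLOR_RGB2HSV); H,S,V=[hsv[...,k].astype(int) for k in range(3)]
p=w[(H>18)&(H<32)&(S>120)&(V>60)]-CAB; c=np.c_[p@CX,p@CY,p[:,2]]; c=c[(abs(c[:,1])<.08)&(c[:,2]<.09)&(c[:,0]<-.1)]
print(np.percentile(c,[1,5,50,95,99],axis=0)); t=c[c[:,2]>.045]; print(np.linalg.lstsq(np.c_[t[:,:2],np.ones(len(t))],t[:,2],rcond=None)[0])
E
```

```text
time_s: 9.6
ee_pos: [0.438, -0.383, 0.0348]
tcp_rot: [0.276, 0.961, -0.0, 0.001]
force: [1.6, 2.6, 5.3]
finger_gap: 0.0378
grip_force: 6.0
time_s: 10.27
ee_pos: [0.4372, -0.383, 0.0338]
tcp_rot: [0.276, 0.961, -0.0, 0.0]
force: [0.5, 0.4, -0.0]
finger_gap: 0.0596
grip_force: 0.0
time_s: 10.85
ee_pos: [0.4385, -0.3844, 0.1906]
tcp_rot: [0.276, 0.961, -0.003, 0.005]
force: [-0.0, 0.1, 0.3]
finger_gap: 0.0599
grip_force: 0.0
[[-0.2163 -0.0159  0.0506]
 [-0.2127 -0.0142  0.0515]
 [-0.1751  0.0031  0.0529]
 [-0.1325  0.0205  0.054 ]
 [-0.1282  0.0222  0.0545]]
[ 0.0025 -0.0016  0.0533]
```

View pics/w4.png

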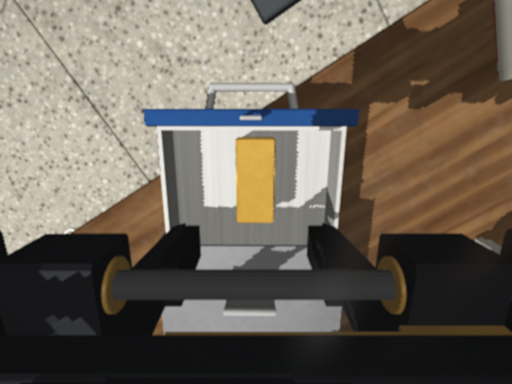

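The box lies flat at (255,180) with its lid level at z≈0.053, and nothing else has moved. Next is the drawer push, with the fingers shut and the tool tilted so its body stays clear of the hasp.

```bash
cat >> h.py <<'E'
def Rt(deg):
    a=np.radians(deg); Z=np.array([0,0,1.]); z=CX*np.sin(a)-Z*np.cos(a); x=-CX*np.cos(a)-Z*np.sin(a); return np.c_[x,np.cross(z,x),z]
E
python3 - <<'E'
from h import *
plan(cab(-.30,0,.13),Rt(20),8)
E
```

```text
N=8 row [ 0.0169 -0.0001  0.0046] [-0.0003 -0.0428  0.0003] |d| 0.0175 |r| 0.0428 tot [ 0.1274 -0.001   0.0567] [-0.0023 -0.3423  0.0025]
```

```bash
python3 drive.py '[{"aperture": 0,"pos": [1.69,0,0.46],"rotvec": [0,-0.0428,0]},{"aperture": 0,"pos": [1.69,0,0.46],"rotvec": [0,-0.0428,0]},{"aperture": 0,"pos": [1.69,0,0.46],"rotvec": [0,-0.0428,0]},{"aperture": 0,"pos": [1.69,0,0.46],"rotvec": [0,-0.0428,0]},{"aperture": 0,"pos": [1.69,0,0.46],"rotvec": [0,-0.0428,0]},{"aperture": 0,"pos": [1.69,0,0.46],"rotvec": [0,-0.0428,0]},{"aperture": 0,"pos": [1.69,0,0.46],"rotvec": [0,-0.0428,0]},{"aperture": 0,"pos": [1.69,0,0.46],"rotvec": [0,-0.0428,0]}]' 20
python3 drive.py '[{"aperture": 0},{"aperture": 0}]'
python3 - <<'E'
from h import *
plan(cab(-.285,0,.053),Rt(20),5); print(manip.get_state()["qpos"])
E
```

```text
time_s: 11.57
ee_pos: [0.3282, -0.3141, 0.1268]
tcp_rot: [0.272, 0.947, -0.047, 0.164]
force: [0.3, -1.7, 0.7]
finger_gap: 0.0089
grip_force: 0.0
time_s: 11.73
ee_pos: [0.3285, -0.3147, 0.127]
tcp_rot: [0.273, 0.947, -0.046, 0.163]
force: [0.4, -1.0, 0.3]
finger_gap: 0.0004
grip_force: 0.0
N=5 row [ 0.0017 -0.0003  0.0151] [ 0.0002 -0.0017  0.0001] |d| 0.0152 |r| 0.0017 tot [ 0.0084 -0.0017  0.0756] [ 0.0012 -0.0086  0.0002]
[-1.1294  0.2444  1.9501  0.2917  0.6784 -2.3418]
```

The rows are not in the units I measure in: shifts go in cm. I convert before sending: 0.0151 m is 1.51, 0.0017 m is 0.17.

```bash
python3 drive.py '[{"aperture": 0,"pos": [0.17,0,1.51],"rotvec": [0,-0.0017,0]},{"aperture": 0,"pos": [0.17,0,1.51],"rotvec": [0,-0.0017,0]},{"aperture": 0,"pos": [0.17,0,1.51],"rotvec": [0,-0.0017,0]},{"aperture": 0,"pos": [0.17,0,1.51],"rotvec": [0,-0.0017,0]},{"aperture": 0,"pos": [0.17,0,1.51],"rotvec": [0,-0.0017,0]},{"aperture": 0}]'
python3 drive.py '[{"aperture": 0,"pos": [-0.94,0,0.34]},{"aperture": 0,"pos": [-0.94,0,0.34]},{"aperture": 0,"pos": [-0.94,0,0.34]},{"aperture": 0,"pos": [-0.47,0,0.17]},{"aperture": 0,"pos": [-0.47,0,0.17]}]'
python3 - <<'E'
from h import *
p=manip.get_state()["ee_pos"]-CAB; print(p@CX,p@CY,p[2])
E
```

```text
time_s: 12.23
ee_pos: [0.3449, -0.3249, 0.0518]
tcp_rot: [0.272, 0.947, -0.047, 0.167]
force: [0.4, -0.3, 1.0]
finger_gap: 0.0005
grip_force: 0.0
time_s: 12.65
ee_pos: [0.3787, -0.3463, 0.0544]
tcp_rot: [0.272, 0.946, -0.049, 0.168]
force: [-1.4, 0.1, 1.4]
finger_gap: 0.0004
grip_force: 0.9
-0.24303203840036208 0.0015721774577942735 0.054401820624810526
```

In the tool's units: -0.0075 m is -0.75, 0.0027 m is 0.27.

```bash
python3 drive.py '[{"aperture": 0,"pos": [-0.75,0,0.27]},{"aperture": 0,"pos": [-0.75,0,0.27]},{"aperture": 0,"pos": [-0.75,0,0.27]},{"aperture": 0,"pos": [-0.75,0,0.27]},{"aperture": 0,"pos": [-0.75,0,0.27]},{"aperture": 0,"pos": [-0.75,0,0.27]},{"aperture": 0,"pos": [-0.75,0,0.27]},{"aperture": 0,"pos": [-0.75,0,0.27]}]'
python3 - <<'E'
from h import *
p=manip.get_state()["ee_pos"]-CAB; print(p@CX,p@CY,p[2])
i,w=snap("side"); hsv=cv2.cvtColor(i,cv2.COLOR_RGB2HSV); H,S,V=[hsv[...,k].astype(int) for k in range(3)]; cv2.imwrite("pics/s5.png",i[...,::-1])
b=(H>100)&(H<125)&(S>150)&(w[...,2]>.062)&(w[...,2]<.09)&(w[...,1]<-.15)
c=w[b]-CAB; print("front",np.percentile(c@CX,[2,50,98]))
E
```

```text
time_s: 13.32
ee_pos: [0.4327, -0.3801, 0.0541]
tcp_rot: [0.272, 0.946, -0.048, 0.168]
force: [-2.3, 0.8, 1.6]
finger_gap: 0.0004
grip_force: 0.9
-0.17933327728853335 0.0017280413208504576 0.05411437898653369
front [-0.1701 -0.1613 -0.1546]
```

In the tool's units: -0.0075 m is -0.75, -0.0056 m is -0.56.

```bash
python3 drive.py '[{"aperture": 0,"pos": [-0.75,0,0.27]},{"aperture": 0,"pos": [-0.75,0,0.27]},{"aperture": 0,"pos": [-0.75,0,0.27]},{"aperture": 0,"pos": [-0.56,0,0.2]},{"aperture": 0,"pos": [-0.38,0,0.14]},{"aperture": 0,"pos": [-0.38,0,0.14]}]'
python3 drive.py '[{"aperture": 0,"pos": [-0.28,0,0.1]},{"aperture": 0,"pos": [-0.28,0,0.1]}]'
python3 - <<'E'
from h import *
p=manip.get_state()["ee_pos"]-CAB; print(p@CX,p@CY,p[2])
E
```

```text
time_s: 13.87
ee_pos: [0.4645, -0.3999, 0.0541]
tcp_rot: [0.272, 0.946, -0.048, 0.168]
force: [-2.0, 1.8, 0.1]
finger_gap: 0.0007
grip_force: 0.9
time_s: 14.03
ee_pos: [0.4693, -0.4029, 0.0542]
tcp_rot: [0.272, 0.946, -0.048, 0.168]
force: [-2.2, 0.9, -2.2]
finger_gap: 0.0005
grip_force: 0.8
-0.1361586237682555 0.0018967029477240046 0.054197387361849224
```

In the tool's units: -0.0019 m is -0.19, 0.0007 m is 0.07.

```bash
python3 drive.py '[{"aperture": 0,"pos": [-0.19,0,0.07]},{"aperture": 0,"pos": [-0.19,0,0.07]}]'
python3 drive.py '[{"aperture": 0,"pos": [-0.19,0,0.07]},{"aperture": 0}]'
python3 drive.py '[{"aperture": 0,"pos": [-0.19,0,0.07]},{"aperture": 0}]'
python3 - <<'E'
from h import *
p=manip.get_state()["ee_pos"]-CAB; print(p@CX,p@CY,p[2])
E
```

```text
time_s: 14.2
ee_pos: [0.4713, -0.404, 0.0537]
tcp_rot: [0.272, 0.947, -0.047, 0.166]
force: [-20.6, 8.3, 11.6]
finger_gap: 0.0004
grip_force: 11.0
time_s: 14.37
ee_pos: [0.4714, -0.4041, 0.0538]
tcp_rot: [0.272, 0.947, -0.047, 0.164]
force: [-23.5, 9.5, 12.8]
finger_gap: 0.0007
grip_force: 12.6
time_s: 14.53
ee_pos: [0.4717, -0.4042, 0.0537]
tcp_rot: [0.272, 0.947, -0.046, 0.163]
force: [-35.3, 13.5, 21.5]
finger_gap: 0.0002
grip_force: 18.8
-0.13346945914659636 0.0021331350674753083 0.05367640936580975
```

The drawer is hard against its stop. I'll back off, rise and measure the hasp again.

```bash
python3 drive.py '[{"aperture": 0,"pos": [0.94,0,-0.34]},{"aperture": 0,"pos": [1.88,0,-0.68]},{"aperture": 0,"pos": [1.88,0,-0.68]},{"aperture": 0,"pos": [-1.03,0,-2.82],"rotvec": [0,0.03,0]},{"aperture": 0,"pos": [-1.03,0,-2.82],"rotvec": [0,0.03,0]},{"aperture": 0,"pos": [-1.03,0,-2.82],"rotvec": [0,0.03,0]},{"aperture": 0,"pos": [-1.03,0,-2.82],"rotvec": [0,0.03,0]},{"aperture": 0,"pos": [-1.03,0,-2.82],"rotvec": [0,0.03,0]}]'
python3 - <<'E'
from h import *
p=manip.get_state()["ee_pos"]-CAB; print("tcp",p@CX,p@CY,p[2])
i,w=snap("side"); hsv=cv2.cvtColor(i,cv2.COLOR_RGB2HSV); H,S,V=[hsv[...,k].astype(int) for k in range(3)]; cv2.imwrite("pics/s6.png",i[...,::-1])
b=(H>100)&(H<125)&(S>150)&(w[...,2]>.062)&(w[...,2]<.09)&(w[...,1]<-.15)
q=w-CAB; x,y,z=q@CX,q@CY,w[...,2]; print("front",np.percentile(x[b],[2,50,98]))
h=(z>.085)&(z<.17)&(x>-.13)&(x<-.05)&(abs(y)<.03); print("hasp",h.sum(),np.polyfit(z[h],x[h],1),z[h].max(),np.polyval(np.polyfit(z[h],x[h],1),[.0755,.155]),y[h].min(),y[h].max())
plan(cab(-.045,0,.22),Rt(0),8)
E
```

```text
time_s: 15.2
ee_pos: [0.4412, -0.3854, 0.2062]
tcp_rot: [0.275, 0.956, -0.028, 0.097]
force: [0.6, -0.0, -1.0]
finger_gap: 0.0004
grip_force: 0.0
tcp -0.16924693620802403 0.0017307866986405037 0.20624023597830474
front [-0.1254 -0.1189 -0.1134]
hasp 449 [-0.1844 -0.0666] 0.15947665163073155 [-0.0805 -0.0952] -0.023354911517218014 0.019726698952082494
N=8 row [-0.0152 -0.0001  0.0009] [-0.0006  0.0262  0.0003] |d| 0.0152 |r| 0.0262 tot [-0.1201 -0.0011  0.018 ] [-0.0046  0.2099  0.0022]
```

View pics/s6.png

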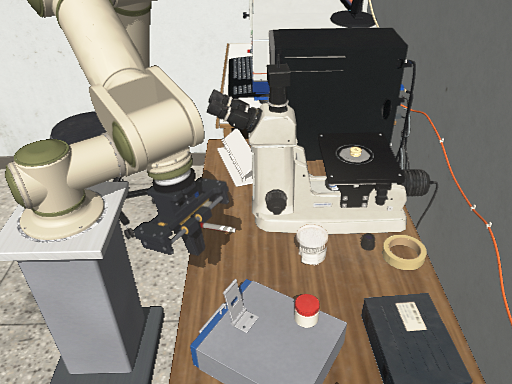

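The drawer is shut, with its front flush at (220,320), and the hasp stands at (233,295), about 1.39 rad. I'll go behind the hasp.

```bash
python3 drive.py '[{"aperture": 0,"pos": [-1.52,0,0.09],"rotvec": [0,0.0262,0]},{"aperture": 0,"pos": [-1.52,0,0.09],"rotvec": [0,0.0262,0]},{"aperture": 0,"pos": [-1.52,0,0.09],"rotvec": [0,0.0262,0]},{"aperture": 0,"pos": [-1.52,0,0.09],"rotvec": [0,0.0262,0]},{"aperture": 0,"pos": [-1.52,0,0.09],"rotvec": [0,0.0262,0]},{"aperture": 0,"pos": [-1.52,0,0.09],"rotvec": [0,0.0262,0]},{"aperture": 0,"pos": [-1.52,0,0.09],"rotvec": [0,0.0262,0]},{"aperture": 0,"pos": [-1.52,0,0.09],"rotvec": [0,0.0262,0]}]'
python3 drive.py '[{"aperture": 0,"pos": [0,0,2]},{"aperture": 0,"pos": [0,0,2]},{"aperture": 0,"pos": [0,0,2]},{"aperture": 0,"pos": [0,0,1.8]},{"aperture": 0}]'
python3 - <<'E'
from h import *
s=manip.get_state(); p=s["ee_pos"]-CAB; print("tcp",p@CX,p@CY,p[2],s["qpos"])
plan(cab(-.045,0,.142),Rt(0),1)
for th in np.arange(1.39,-.01,-.2): print(round(th,2),"TCP x,z",-.080-.068*np.cos(th)+.002*np.sin(th)+.009,.0755+.068*np.sin(th)+.002*np.cos(th))
E
```

```text
time_s: 15.92
ee_pos: [0.545, -0.4504, 0.2101]
tcp_rot: [0.276, 0.961, 0.001, -0.004]
force: [-0.9, -0.4, 0.8]
finger_gap: 0.0006
grip_force: 0.0
time_s: 16.33
ee_pos: [0.5427, -0.4486, 0.1279]
tcp_rot: [0.276, 0.961, 0.003, -0.006]
force: [-0.9, -0.2, -0.0]
finger_gap: 0.0003
grip_force: 0.0
tcp -0.04967695285110333 0.0023879484754829173 0.12785062405409828 [-0.8575  0.7431  0.9579 -0.0024  1.4545 -1.868 ]
N=1 row [-0.0045 -0.0024 -0.0142] [ 0.0018 -0.014   0.002 ] |d| 0.0151 |r| 0.0143 tot [-0.0045 -0.0024 -0.0142] [ 0.0018 -0.014   0.002 ]
1.39 TCP x,z -0.08125988085214142 0.1427512813625128
1.19 TCP x,z -0.09441613337921792 0.1393724095174644
0.99 TCP x,z -0.10663885856234692 0.13344714626599857
0.79 TCP x,z -0.11744077491951684 0.12521171315570181
0.59 TCP x,z -0.12639124413298553 0.11499443091626962
0.39 TCP x,z -0.13313343924005094 0.10320263034808962
0.19 TCP x,z -0.13739857019802137 0.09030641332863658
```

```bash
python3 drive.py '[{"aperture": 0,"pos": [0,-0.2,-1.4],"rotvec": [0.002,-0.014,0.002]},{"aperture": 0,"pos": [1,0,0]},{"aperture": 0,"pos": [1,0,0]},{"aperture": 0,"pos": [1,0,0]},{"aperture": 0}]'
python3 drive.py '[{"aperture": 0,"pos": [0.65,0,0.17]},{"aperture": 0,"pos": [0.65,0,0.17]},{"aperture": 0,"pos": [0.6,0,0.3]},{"aperture": 0,"pos": [0.6,0,0.3]},{"aperture": 0,"pos": [0.55,0,0.4]},{"aperture": 0,"pos": [0.55,0,0.4]}]'
python3 - <<'E'
from h import *
s=manip.get_state(); p=s["ee_pos"]-CAB; print("tcp",p@CX,p@CY,p[2])
i,w=snap("side"); q=w-CAB; x,y,z=q@CX,q@CY,w[...,2]
h=(z>.085)&(z<.17)&(x>-.18)&(x<-.05)&(abs(y)<.03)&(cv2.cvtColor(i,cv2.COLOR_RGB2HSV)[...,2]>110); print(h.sum(),z[h].max() if h.any() else 0,x[h].min() if h.any() else 0)
cv2.imwrite("pics/s7.png",cv2.resize(i[200:384,150:400,::-1],None,fx=2,fy=2))
E
```

```text
time_s: 16.75
ee_pos: [0.5169, -0.4356, 0.1493]
tcp_rot: [0.277, 0.961, -0.003, 0.004]
force: [0.1, -0.4, 0.2]
finger_gap: 0.001
grip_force: 0.0
time_s: 17.25
ee_pos: [0.4863, -0.4159, 0.1278]
tcp_rot: [0.277, 0.961, -0.002, 0.002]
force: [0.4, -0.1, 0.7]
finger_gap: 0.0005
grip_force: 0.3
tcp -0.11481584326963826 -1.6819174812641074e-05 0.1277784052171611
369 0.13381568718464587 -0.13140985192704008
```

View pics/s7.png

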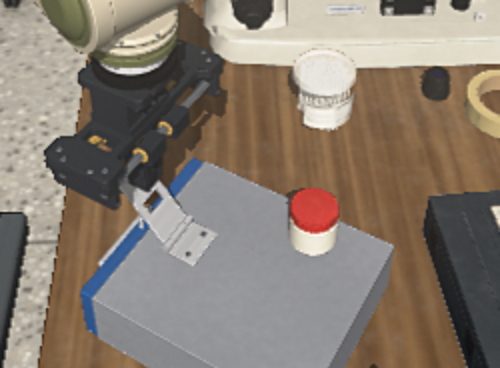

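The hasp, at (160,210) in the crop, is folding forward under the fingertips at about 0.8 rad. I'll continue along the arc.

In the tool's units: 0.0065 m is 0.65, 0.006 m is 0.6.

```bash
python3 drive.py '[{"aperture": 0,"pos": [0.6,0,0.6]},{"aperture": 0,"pos": [0.6,0,0.65]},{"aperture": 0,"pos": [0.34,0,0.6]},{"aperture": 0,"pos": [0.34,0,0.6]},{"aperture": 0,"pos": [0.3,0,0.65]},{"aperture": 0,"pos": [0.2,0,0.65]},{"aperture": 0,"pos": [0.1,0,0.5]},{"aperture": 0}]'
python3 - <<'E'
from h import *
s=manip.get_state(); p=s["ee_pos"]-CAB; print("tcp",p@CX,p@CY,p[2])
E
python3 drive.py '[{"aperture": 0,"pos": [0,0,0.3]},{"aperture": 0,"pos": [0,0,0.2]}]'; python3 drive.py '[{"aperture": 0,"pos": [0,0,0.2]},{"aperture": 0}]'
```

```text
time_s: 17.97
ee_pos: [0.4655, -0.4028, 0.0843]
tcp_rot: [0.277, 0.961, -0.001, 0.002]
force: [0.2, -0.1, -0.2]
finger_gap: 0.0004
grip_force: 0.0
tcp -0.13941229555439794 2.1122700744834977e-05 0.08425625743066595
time_s: 18.13
ee_pos: [0.4661, -0.4034, 0.0805]
tcp_rot: [0.277, 0.961, -0.002, 0.002]
force: [-0.1, -0.8, 0.2]
finger_gap: 0.0
grip_force: 0.2
time_s: 18.3
ee_pos: [0.466, -0.4032, 0.0782]
tcp_rot: [0.277, 0.961, -0.002, 0.002]
force: [-0.1, -0.1, 0.4]
finger_gap: 0.0007
grip_force: 0.0
```

In the tool's units: 0.001 m is 0.1.

```bash
python3 drive.py '[{"aperture": 0,"pos": [0,0,0.1]},{"aperture": 0,"pos": [0,0,0.1]}]'; python3 drive.py '[{"aperture": 0,"pos": [0,0,0.1]},{"aperture": 0}]'; python3 drive.py '[{"aperture": 0,"pos": [0,0,0.1]},{"aperture": 0}]'
```

```text
time_s: 18.47
ee_pos: [0.4661, -0.4034, 0.0772]
tcp_rot: [0.277, 0.961, -0.002, 0.003]
force: [-3.4, 2.6, 13.6]
finger_gap: 0.0005
grip_force: 6.3
time_s: 18.63
ee_pos: [0.4661, -0.4034, 0.0772]
tcp_rot: [0.277, 0.961, -0.002, 0.003]
force: [-3.5, 2.4, 11.5]
finger_gap: 0.0003
grip_force: 5.9
time_s: 18.8
ee_pos: [0.4662, -0.4034, 0.0771]
tcp_rot: [0.277, 0.961, -0.003, 0.003]
force: [-4.4, 4.9, 17.8]
finger_gap: 0.0004
grip_force: 9.1
```

In the tool's units: -0.04 m is -4, -0.02 m is -2.

```bash
python3 drive.py '[{"aperture": 0,"pos": [0,0,-0.5]},{"aperture": 0,"pos": [0,0,-2]},{"aperture": 0,"pos": [0,0,-4]},{"aperture": 0,"pos": [0,0,-4]},{"aperture": 0,"pos": [0,0,-4]},{"aperture": 0},{"aperture": 0}]'
python3 - <<'E'
from h import *
i,w=snap("wrist"); cv2.imwrite("pics/w8.png",i[...,::-1])
q=w-CAB; x,y,z=q@CX,q@CY,w[...,2]
h=(x>-.158)&(x<-.130)&(abs(y)<.017)&(z>.06)&(z<.12); print("plate",h.sum(),np.percentile(z[h],[5,50,95]))
h=(x>-.158)&(x<-.090)&(abs(y)<.017)&(z>.06)&(z<.12);print("slope",np.polyfit(x[h],z[h],1))
H,S,V=cv2.split(cv2.cvtColor(i,cv2.COLOR_RGB2HSV)); b=(H>100)&(H<125)&(S>150)&(z>.05)&(z<.09); print("front",np.percentile(x[b],[2,50,98]))
i,w=snap("side"); H,S,V=cv2.split(cv2.cvtColor(i,cv2.COLOR_RGB2HSV)); z=w[...,2]; x=w[...,0]; y=w[...,1]
r=((H<8)|(H>172))&(S>150)&(z>.09)&(z<.15)&(y<-.1)&(x<.8); print("red",w[r].mean(0)); b=(H>100)&(H<125)&(S>150)&(z>.03)&(z<.1)&(abs(y)<.15)&(x<.6); print("blue",w[b].mean(0))
E
```

```text
time_s: 19.38
ee_pos: [0.4659, -0.403, 0.2218]
tcp_rot: [0.277, 0.961, -0.003, 0.004]
force: [0.1, 0.3, -0.2]
finger_gap: 0.0004
grip_force: 0.0
plate 853 [0.0761 0.0773 0.0787]
slope [-0.0153  0.0747]
front [-0.1245 -0.1195 -0.1111]
red [ 0.6476 -0.4428  0.1166]
blue [nan nan nan]<stdin>:8: RuntimeWarning: Mean of empty slice.
  ret = um.true_divide(
```

View pics/w8.png

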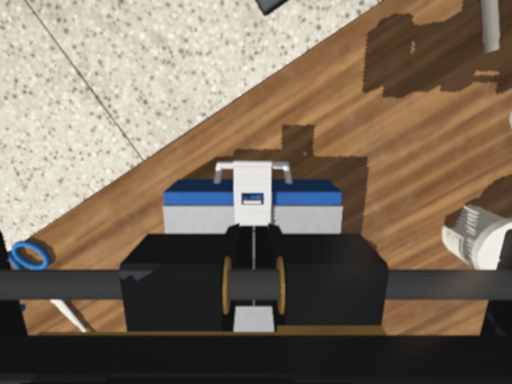

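The hasp lies flat at (252,195) with the staple through its slot, over the shut blue front. I'll check the blue jar in the top view and hand in.

Run:
```python
from h import *
i,w=snap("top"); H,S,V=cv2.split(cv2.cvtColor(i,cv2.COLOR_RGB2HSV)); z=w[...,2]; x=w[...,0]; y=w[...,1]
b=(H>100)&(H<125)&(S>150)&(z>.03)&(z<.1)&(abs(y)<.15)&(x<.6); print("blue",w[b].mean(0),b.sum())
print(manip.hand_in())
```

```text
blue [0.3993 0.0319 0.052 ] 153
the job is handed in; nothing more can be done
None
```

The slide box is lying flat in the drawer, the drawer is fully shut, and the hasp is down on its staple; the jars measured unmoved (tub of buds not measured), and I handed the job in after about 19 s on the robot's clock.

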